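# Unpack the spreaders from the tight-lidded tin into the slotted block

### The job

Unpack the spreaders: slide the red-knobbed bolt fully over the tin's foot so that the tin is held down, then draw its deep, tight lid straight off, stand it upright on the worktop and slide every spreader, blade down, fully home into the slot of the wooden block that is marked with its handle colour. When the tin is empty, push the lid fully home on it again (the bolt still shut) and then draw the bolt fully back. Never let the tin come up with the lid, and leave the jars and other things where they stand.

Things in the scene. Friction and masses are not known exactly. Their poses are not given: they have to be found in the camera images.
- cradle: Fixed low wooden cradle that the tin stands in: board 90 mm (x) by 285 mm (y) by 10 mm high. Origin on the worktop under the tin's centre; z up, y along the board. A steel lip fixed at its -y end reaches over the tin's foot; the sliding bolt lies at its +y end (steel guide 35 mm high at y = 85 to 118 mm).
- bolt (a joint): Flat steel bolt on the cradle, sliding along the cradle's y: 0 = drawn fully back, 0.030 m = fully shut, its tongue then 9 mm over the tin's foot. Grows toward the tin (the cradle's -y). Friction about 2 N, no spring; stays where it is left.
- bolt_knob (a point): Centre of the top of the bolt's upright red knob (15 mm in diameter, top 31 mm of it red, on a 9 mm stem; its top 69 mm above the worktop; the 22 mm wide flat bolt below it has its top 26 mm above the worktop). Moves with the bolt; with the bolt shut it stands 82 mm beyond the lid's end wall. Axes as the cradle's.
- tin: Loose base of the tin (0.36 kg), standing in the cradle with its underside 10 mm above the worktop, axes nearly as the cradle's. Origin: centre of the underside; z up. Dark foot plate 60 mm (x) by 146 mm (y) by 8 mm thick, on it the steel core (see tin_core). Without the bolt shut, the tin comes up with the lid.
- tin_core (a point): Centre of the top of the tin's core, 60 mm above the tin's underside. Core 48 mm (x) by 112 mm (y), upper edges bevelled 3 mm, three pockets 8 by 31 mm at y = -36, 0, +36 mm for the spreaders. Leaf springs bulging from its long sides, 18 mm below this point, grip the lid: about 6 to 10 N to draw off or push on.
- lid: Green deep lid, open below, 0.34 kg, most of it in its heavy 10 mm brass rim: outside 58 mm (x) by 122 mm (y) by 118 mm tall, walls 3 mm, 2 mm play each side round the core. Origin: centre of its lower rim; z up to the closed top. Fully home its rim rests on the foot plate, 8 mm above the tin's underside.
- lid_top (a point): Centre of the lid's closed top, 118 mm above its rim. Grip the lid across its 58 mm width near here. The springs rub until the lid has risen about 40 mm; it must rise 115 mm to clear the spreaders.
- spreader_red: Flat spreader with red handle; may be absent. Origin: centre of the blade's foot; z up along the tool to the handle, x across its thickness. Blade 28 mm (y) by 4.5 mm (x), from z = 0 to 50 mm; at 50 mm a shoulder 24 by 11.5 mm; handle 20 mm (y) by 12 mm (x) from z = 50 to 104 mm. Starts upright in any pocket of the tin, handle standing out 44 mm or more above the core. Symmetric under a half turn about z. 45 g.
- spreader_yellow: Flat spreader with yellow handle; may be absent. Origin: centre of the blade's foot; z up along the tool to the handle, x across its thickness. Blade 28 mm (y) by 4.5 mm (x), from z = 0 to 50 mm; at 50 mm a shoulder 24 by 11.5 mm; handle 20 mm (y) by 12 mm (x) from z = 50 to 104 mm. Starts upright in any pocket of the tin, handle standing out 44 mm or more above the core. Symmetric under a half turn about z. 45 g.
- spreader_blue: Flat spreader with blue handle; may be absent. Origin: centre of the blade's foot; z up along the tool to the handle, x across its thickness. Blade 28 mm (y) by 4.5 mm (x), from z = 0 to 50 mm; at 50 mm a shoulder 24 by 11.5 mm; handle 20 mm (y) by 12 mm (x) from z = 50 to 104 mm. Starts upright in any pocket of the tin, handle standing out 44 mm or more above the core. Symmetric under a half turn about z. 45 g.
- slot_red (a point): Centre of the mouth of the slot marked with red spots, in the top of the fixed wooden block (50 mm in x, 140 mm in y, 58 mm high; three slots in a row along y, 42 mm apart). Slot 9 mm (x) by 33 mm (y), 53 mm deep, bevelled mouth; axes: z up, x across the slot, y along it. A spreader fully home has its shoulder on the block's top, its origin 50 mm below this point.
- slot_yellow (a point): Centre of the mouth of the slot marked with yellow spots, in the top of the fixed wooden block (50 mm in x, 140 mm in y, 58 mm high; three slots in a row along y, 42 mm apart). Slot 9 mm (x) by 33 mm (y), 53 mm deep, bevelled mouth; axes: z up, x across the slot, y along it. A spreader fully home has its shoulder on the block's top, its origin 50 mm below this point.
- slot_blue (a point): Centre of the mouth of the slot marked with blue spots, in the top of the fixed wooden block (50 mm in x, 140 mm in y, 58 mm high; three slots in a row along y, 42 mm apart). Slot 9 mm (x) by 33 mm (y), 53 mm deep, bevelled mouth; axes: z up, x across the slot, y along it. A spreader fully home has its shoulder on the block's top, its origin 50 mm below this point.
- jar_low: Bystander: low glass jar, 73 mm wide, 70 mm tall, in front on the left. Origin under its centre.
- pepper_mill: Bystander: wooden mill, 58 mm wide, 150 mm tall, to the left. Origin under its centre.
- shaker: Bystander: glass shaker, 44 mm wide, 90 mm tall, behind on the left. Origin under its centre.

How it is judged (in metres and radians):
On the way, in this order (a step that is already met when the one before it is completed fails the run):
1. the bolt is shut over the tin's foot, the lid still on (value of joint bolt above 0.025 m and horizontal distance between lid and tin below 0.008 m and z of lid in the frame of tin below 0.012 m and angle between lid's own z axis and vertical below 0.08 rad), for 0.2 s.
2. the lid is drawn clear off the tin, which stays down in its bolted cradle (value of joint bolt above 0.025 m and (z of lid in the frame of tin above 0.112 m or horizontal distance between lid and tin above 0.08 m) and horizontal distance between tin and cradle below 0.01 m and z of tin in the frame of cradle below 0.016 m and angle between tin's own z axis and vertical below 0.06 rad), for 0.2 s.
3. the lid stands upright on the worktop (height (world z) of lid below 0.012 m and angle between lid's own z axis and vertical below 0.1 rad and horizontal distance between lid and tin above 0.06 m and contact force between lid and the fingers below 0.1 N), for 0.2 s.
4. every spreader is fully home in the slot of its colour (horizontal distance between spreader_red and slot_red below 0.008 m and z of spreader_red in the frame of slot_red below -0.045 m and angle between each of spreader_red, spreader_yellow, spreader_blue's own z axis and vertical below 0.12 rad and horizontal distance between spreader_yellow and slot_yellow below 0.008 m and z of spreader_yellow in the frame of slot_yellow below -0.045 m and horizontal distance between spreader_blue and slot_blue below 0.008 m and z of spreader_blue in the frame of slot_blue below -0.045 m), for 0.3 s.
5. the lid is fully home on the tin again, the bolt still shut (all of step 1 and horizontal distance between tin and cradle below 0.01 m and z of tin in the frame of cradle below 0.016 m and angle between tin's own z axis and vertical below 0.06 rad), for 0.2 s.
At the end, for the whole second after the job is handed in: Every spreader stands in the slot of its colour (within 8 mm, shoulder within 5 mm of the block's top, within 0.12 rad of upright); the lid is on the tin to within 4 mm of its foot plate; the tin stands in its cradle (within 6 mm of the board); the bolt is drawn back to within 5 mm; all at rest (all of step 4 and horizontal distance between lid and tin below 0.008 m and z of lid in the frame of tin below 0.012 m and angle between lid's own z axis and vertical below 0.08 rad and horizontal distance between tin and cradle below 0.01 m and z of tin in the frame of cradle below 0.016 m and angle between tin's own z axis and vertical below 0.06 rad and value of joint bolt below 0.005 m and linear speed of each of lid, spreader_red, spreader_yellow, spreader_blue below 0.02 m/s); the robot touches nothing.
It fails at once if the tin comes up with the lid or is torn out of its cradle (z of tin in the frame of cradle above 0.022 m or angle between tin's own z axis and vertical above 0.12 rad).
It fails at once if the low jar, the mill or the shaker is moved more than 4 cm (distance of any of pepper_mill, jar_low, shaker from where it was at the start of the episode above 0.04 m).
Of spreader_red, spreader_yellow, spreader_blue only 2 to 3 are there at a start; the rules pass over those that are not, and their reading is None.
At some moment in a run one of lid may be knocked a few centimetres aside while the robot is not near it.
It also fails if it takes over 210 s, if anything falls off the work surface, if the arm or the gripper's body presses on something with over 40 N, if the wrist force passes 120 N, or if a joint passes its speed limit or range.

### The arm

A 6-joint arm with a two-finger parallel gripper is mounted at the origin on a cart in front of the work surface, level with it; the furniture and walls round the work are solid. World frame = base frame: x ahead of the robot, y to its left, z up, the work surface at z = 0. Lengths are in m, angles in degrees, forces in N, time in s.
With the tool pointing down it reaches from about 0.35 to 0.875 m from the base axis. Payload 4.2 kg.
Tool frame: the origin (TCP) lies midway between the tips of the shut fingers; the grasp point (between the pads) lies 19 mm behind it; z points along the fingers, y is the line along which they close (so a half turn about z gives the same grasp; the last joint's range is limited). The gripper opens to 87 mm and grips with 3 to 60 N. Pads are 19 mm wide; open, the fingers measure 117 mm over their backs; the gripper's body (75 mm by 190 mm) begins 51 mm behind the grasp point.
Start: joints at [86.093, 22.042, 0.453, 0, -68.411, -14.817], TCP at [0.201, 0.592, 0.194] pointing down, gripper open.
Joint ranges: [-179.83, 179.83], [-69.29, 118.12], [-61.27, 80.66], [-181.25, 117.63], [-171.15, -9.14], [-177.46, 177.46]. Speed limits (degrees/s): [159.86, 159.86, 180, 180, 180, 180].

### API

Orientations are given as a 3x3 rotation matrix whose columns are the frame's x, y, z axes.
In Python, from station import r, cams gives the robot as it stands.
- The arm moves only by the tool play_rows, never from a script. Its argument "commands" is text: rows parted by semicolons, each of 6 numbers parted by spaces: the shift along the world's x, y, z normalised to -1 to 1, where 1 is 30 mm, then the turn, a rotation vector about the world's x, y, z normalised to -1 to 1, where 1 is 0.15 rad. A call has 1 to 20 rows; each row shifts and turns the commanded pose from where the row before left it; what a row does not reach is not made up. A row lasts 1/10 s, in which the tool goes at most 50 mm and 8.59 degrees, less where a joint would pass 70% of its speed; a pose out of reach is approached as far as the arm can. A call with a number of a shift or a turn outside -1 to 1 is refused whole. A call with a gripper value outside its range is refused whole. "grip" is the finger opening in mm, from 0 to 87, set as the call begins (left out, the last holds). The fingers move at their own pace and stop on an object; the grip force is fixed at half the most. Time passes only in rows, so rows that do not move let the fingers close. It gives the time, the measured TCP pose, the force, the opening and the grip force at its end, in the units of the state.
- r.sense(): the state, without advancing time (a new reading comes with each control period).
- cams.capture(name): name is "scene" or "side" or "wrist"; returns (picture, depth): 400x640x3 uint8, blue, green, red; 400x640 float32, m along the optical axis (not along the pixel's ray), 0 where there is no reading.
- cams.camera_info(name): a dict with "mtx" (3x3 intrinsics, pixels), "R" (3x3) and "t" (3): a world point X has camera coordinates R X + t. Camera axes: x right, y down, z forward; pixel columns grow to the right and rows downward; lengths in m; the calibration is good to about 2 mm. A picture is of the moment at which its call begins: read the wrist's pose just before it. camera_info takes no time and is no camera call; for the wrist camera it gives the pose at the moment of the call.
- r.finish_job(): hands the job in; it is judged then, once.
The state is a dict: "time_s": time; "joints": joint angles; "joint_velocities": joint speeds; "effort": joint torques, N m; "tcp_pos": TCP position; "ee_rot": TCP orientation; "wrist_force": force on the tool from outside, world axes, zero at the start; "moment": the same for the moment, N m; "gripper_width": opening from 0.0 (shut) to 1.0 (fully open); "gripper_force": force on a finger pad.
Only numpy, scipy, OpenCV 4.12 (cv2) and the standard library are available. Lean on these libraries where they do the work, as an engineer would, in place of code of your own. Each camera call takes 0.05 s, during which the arm holds its last target. There are 200 camera calls.

## Working session

There is one attempt and no reset: what is moved stays moved. The work goes in short steps, Python scripts to look and compute and a tool call to move; the robot and the scene stay as the last step left them, time stands still between calls to the robot, and variables do not carry over. Pictures are saved under pics/ and viewed, at most 14 in all, crops included, and the job is handed in when it is done.

Besides the shell and the picture viewer there is one more tool, called after "Request:" as name(argument=value, ...) on one line, values as JSON. play_rows: Moves the arm, as the interface text tells. Scaled input: -1 to 1 covers 30 mm each way for a shift and 0.15 rad each way for a turn. Its arguments: {"type":"object","properties":{"commands":{"type":"string"},"grip":{"type":"number"}},"required":["commands"]}

```bash
ls; mkdir -p pics
cat > h.py <<'E'
from station import r, cams
import numpy as np, cv2
def cap(n,save=None):
    ci=cams.camera_info(n); im,d=cams.capture(n)
    if save: cv2.imwrite('pics/'+save,im)
    return im,d,ci
def world(ci,u,v,z):  # ray to plane z
    u=np.atleast_1d(u).astype(float);v=np.atleast_1d(v).astype(float)
    K=np.array(ci['mtx']);R=np.array(ci['R']);t=np.array(ci['t']).ravel()
    rays=R.T@np.linalg.inv(K)@np.vstack([u,v,np.ones_like(u)])
    c=-R.T@t
    return (c[:,None]+rays*(z-c[2])/rays[2]).T
def cloud(ci,d):
    K=np.array(ci['mtx']);R=np.array(ci['R']);t=np.array(ci['t']).ravel()
    v,u=np.indices(d.shape)
    P=np.linalg.inv(K)@np.vstack([u.ravel(),v.ravel(),np.ones(u.size)])*d.ravel()
    return (R.T@(P-t[:,None])).T.reshape(d.shape+(3,))
def pix(ci,X):
    p=np.array(ci['mtx'])@(np.array(ci['R'])@np.array(X)+np.array(ci['t']).ravel());return p[:2]/p[2]
E
python3 - <<'E'
from h import *
for n in ('scene','side','wrist'):
    im,d,ci=cap(n,n+'0.png'); print(n,np.round(-np.array(ci['R']).T@np.array(ci['t']).ravel(),3),np.round(np.array(ci['R'])[2],2),np.array(ci['mtx'])[0,0],(d>0).mean())
s=r.sense();print(s['tcp_pos'],s['ee_rot'],s['gripper_width'])
E
```

```text
pics
scene [-0.274 -0.313  0.613] [ 0.68  0.55 -0.49] 468.6130708743811 0.99565625
side [-0.609  0.709  0.602] [ 0.82 -0.4  -0.41] 470.34913491398385 0.99597265625
wrist [0.265 0.571 0.385] [-0.24  0.08 -0.97] 285.5968157302206 0.97773046875
[0.20045499 0.5914612  0.19342079] [[ 9.47041667e-01 -3.21110416e-01 -4.26048330e-04]
 [-3.21110681e-01 -9.47040338e-01 -1.59027338e-03]
 [ 1.07168392e-04  1.64286382e-03 -9.99998645e-01]] 0.9948804340620624
```

View pics/scene0.png

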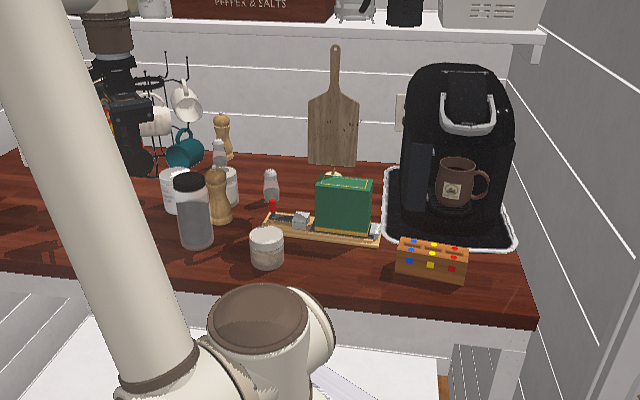

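View pics/side0.png

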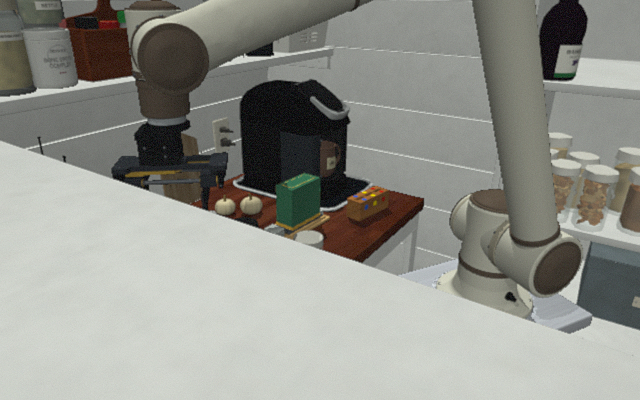

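The scene view shows the green lid (345,205), the red knob (272,205), the block with its spots (432,258), the low jar (266,248) and the shaker (271,185). A coffee machine stands behind the block. The side view shows the lid and block too. Next I measure them.

```bash
cat >> h.py <<'E'
def mask(im,col):
    h=cv2.cvtColor(im,cv2.COLOR_BGR2HSV).astype(int);H,S,V=h[...,0],h[...,1],h[...,2]
    return {'green':(H>60)&(H<90)&(S>80)&(V>40),'red':((H<6)|(H>174))&(S>190)&(V>150),'yellow':(H>22)&(H<34)&(S>180)&(V>150),'blue':(H>100)&(H<125)&(S>150)&(V>120)}[col]
def comps(m,amin=5):
    n,l,s,c=cv2.connectedComponentsWithStats(m.astype(np.uint8))
    return [(l==i,s[i],c[i]) for i in range(1,n) if s[i][4]>=amin]
E
python3 - <<'E'
from h import *
im,d,ci=cap('scene'); C=cloud(ci,d)
for col in ('red','yellow','blue','green'):
    for m,s,c in comps(mask(im,col)):
        if 150<c[1]<320:
            P=C[m]; print(col,s,np.round(c,1),np.round(np.median(P,0),4),'on .058',np.round(world(ci,*c,.058)[0],4))
# lid top: green with high z
m=mask(im,'green')&(C[...,0]>.3)&(C[...,0]<.9)
P=C[m];top=P[:,2].max();print('top',np.percentile(P[:,2],[5,50,95,99]))
v,u=np.where(m&(abs(C[...,2]-.136)<.006))
if len(u)>20:
    W=world(ci,u,v,.136)[:,:2].astype(np.float32); print(len(u),cv2.minAreaRect(W))
# other objects heights
for lab,(u,v) in dict(jar=(266,233),shaker=(271,172),mill=(218,175)).items(): print(lab,np.round(C[v,u],3))
v,u=np.where((C[...,2]>.045)&(C[...,2]<.07)&(C[...,0]>.2)&(C[...,0]<.75)&(C[...,1]<.1)&(C[...,1]>-.5))
W=world(ci,u,v,.058)[:,:2].astype(np.float32);print('block',len(u),cv2.minAreaRect(W),W.mean(0))
E
```

```text
red [269 199   6   3  14] [271.8 200.1] [0.4036 0.3791 0.0703] on .058 [0.4187 0.3939 0.058 ]
red [452 247   6   3  16] [454.5 248. ] [ 0.5098 -0.0345  0.0607] on .058 [ 0.5127 -0.0337  0.058 ]
red [450 255   7   4  21] [453.  256.7] [ 0.4813 -0.0456  0.0599] on .058 [ 0.4828 -0.0444  0.058 ]
yellow [431 242   6   5  21] [433.6 244.1] [0.4955 0.0047 0.0595] on .058 [0.4982 0.0059 0.058 ]
yellow [429 251   7   4  22] [431.8 252.6] [ 0.4665 -0.0061  0.0596] on .058 [ 0.4686 -0.0051  0.058 ]
yellow [427 262   7   6  38] [430.  264.5] [ 0.4565 -0.0103  0.0375] on .058 [ 0.4307 -0.0208  0.058 ]
blue [411 239   5   3  11] [413.  240.4] [0.4803 0.0448 0.0594] on .058 [0.4832 0.0458 0.058 ]
blue [408 248   6   3  15] [410.7 249.1] [0.4509 0.0328 0.0596] on .058 [0.4523 0.0339 0.058 ]
blue [406 258   7   6  36] [409.  260.4] [0.4411 0.029  0.0378] on .058 [0.4165 0.0174 0.058 ]
green [ 315  175   58   57 2287] [343.3 206.7] [0.458  0.2085 0.0904] on .058 [0.503  0.2421 0.058 ]
green [322 175  45  13 302] [344.4 181. ] [0.4838 0.2272 0.138 ] on .058 [0.6118 0.319  0.058 ]
top [0.03874655 0.09707072 0.13840367 0.13947243]
613 ((0.47488272190093994, 0.2234703153371811), (0.07238397002220154, 0.1229405477643013), 26.84156608581543)
jar [0.294 0.289 0.071]
shaker [0.482 0.456 0.09 ]
mill [0.332 0.477 0.132]
block 4240 ((0.4848036766052246, -0.07796880602836609), (0.5926201939582825, 0.2845379114151001), 31.21843719482422) [ 0.5250539  -0.08014064]
```

Request:
play_rows(commands="0.67 -0.7 0.2 0 0 -0.52;0.67 -0.7 0.2 0 0 -0.52;0.67 -0.7 0 0 0 -0.52;0.67 -0.7 0 0 0 -0.52;0.67 -0.7 0 0 0 -0.52;0.67 -0.7 0 0 0 -0.52;0.67 -0.7 0 0 0 -0.52;0.67 -0.7 0 0 0 -0.52;0.67 -0.7 0 0 0 -0.52;0.67 -0.7 0 0 0 -0.52;0 0 0 0 0 0;0 0 0 0 0 0", grip=40)

```text
time_s: 1.4
tcp_pos: [0.4018, 0.3815, 0.2061]
ee_rot: [[0.447, -0.895, -0.0], [-0.895, -0.447, -0.0], [-0.0, 0.0, -1.0]]
wrist_force: [0.7, 0.0, -0.1]
gripper_width: 0.463
gripper_force: 0.0
```

Run:
```python
from h import *
im,d,ci=cap('wrist','w1.png'); C=cloud(ci,d)
for col in ('red','yellow','blue','green'):
    for m,s,c in comps(mask(im,col),30): print(col,s,np.round(c,1),np.round(np.median(C[m],0),4))
s=r.sense();print(s['tcp_pos'],np.round(s['ee_rot'],3),s['wrist_force'])
```

```text
red [312 179  11  14 117] [316.9 185.8] [0.4055 0.3781 0.0697]
green [ 283    0   70   77 2076] [317.7  47.5] [0.4555 0.2669 0.1373]
green [ 296    0   44   59 2578] [317.4  28.8] [0.468  0.2503 0.1383]
[0.40142729 0.38204375 0.20611521] [[ 0.448 -0.894 -0.   ]
 [-0.894 -0.448  0.   ]
 [-0.     0.    -1.   ]] [ 0.17646513  0.17456944 -0.04761622]
```

View pics/w1.png

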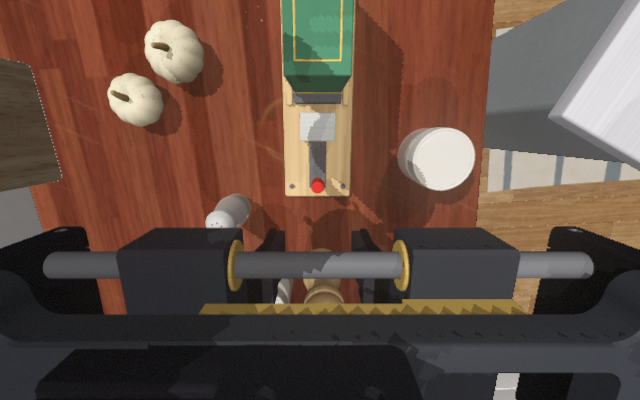

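The wrist view shows the knob (317,186), the guide (317,127) and the lid above it, aligned with the image, so the gripper's yaw matches the cradle. I'll grip the knob.

Request:
play_rows(commands="0.12 -0.13 -0.9 0 0 0;0 0 -0.9 0 0 0;0 0 -0.9 0 0 0;0 0 -0.9 0 0 0;0 0 -0.9 0 0 0;0 0 -0.9 0 0 0;0 0 0 0 0 0")

```text
time_s: 2.15
tcp_pos: [0.4026, 0.3763, 0.0406]
ee_rot: [[0.449, -0.894, -0.005], [-0.894, -0.449, -0.007], [0.004, 0.008, -1.0]]
wrist_force: [0.8, -0.0, -0.7]
gripper_width: 0.458
gripper_force: 0.0
```

Request:
play_rows(commands="0 0 0 0 0 0;0 0 0 0 0 0;0 0 0 0 0 0;0 0 0 0 0 0;0 0 0 0 0 0", grip=5)

```text
time_s: 2.65
tcp_pos: [0.4054, 0.3783, 0.0451]
ee_rot: [[0.447, -0.894, 0.001], [-0.894, -0.447, 0.001], [-0.001, -0.001, -1.0]]
wrist_force: [-0.1, -0.1, 0.1]
gripper_width: 0.109
gripper_force: 0.0
```

Request:
play_rows(commands="0.08 -0.16 0 0 0 0;0.08 -0.16 0 0 0 0;0.08 -0.16 0 0 0 0;0.08 -0.16 0 0 0 0;0.08 -0.16 0 0 0 0;0.07 -0.14 0 0 0 0;0 0 0 0 0 0;0 0 0 0 0 0")

```text
time_s: 3.45
tcp_pos: [0.4194, 0.3498, 0.0443]
ee_rot: [[0.447, -0.894, 0.0], [-0.894, -0.447, 0.0], [-0.0, -0.0, -1.0]]
wrist_force: [-0.2, 0.6, 0.1]
gripper_width: 0.053
gripper_force: 0.0
```

The fingers closed down to 5 mm, so the knob isn't between them. I'll take a look.

Run:
```python
from h import *
for n in('scene','wrist'):
    im,d,ci=cap(n); C=cloud(ci,d)
    s=r.sense()['tcp_pos']; print(n,s,'tcp px',pix(ci,s))
    for m,q,c in comps(mask(im,'red'),3):
        P=C[m]; print(q,np.round(c,1),np.round(np.median(P,0),4))
    if n=='scene': cv2.imwrite('pics/s2.png',cv2.resize(im[140:260,210:370],None,fx=4,fy=4))
    else: cv2.imwrite('pics/w2.png',im)
```

```text
scene [0.41935187 0.34987877 0.04426153] tcp px [285.63236088 210.88712495]
[270 201   3   1   3] [271. 201.] [0.4014 0.379  0.0686]
[452 247   6   3  16] [454.5 248. ] [ 0.5103 -0.0343  0.0594]
[450 255   7   4  21] [453.  256.7] [ 0.4807 -0.0451  0.0598]
wrist [0.41930923 0.34998587 0.04427732] tcp px [318.39735357 228.68710798]
[313 279  11  21 172] [317.8 288.9] [0.4053 0.3789 0.0698]
```

View pics/s2.png

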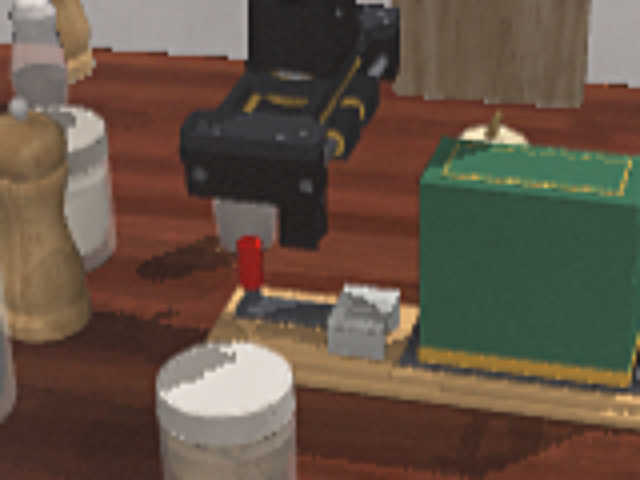

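View pics/w2.png

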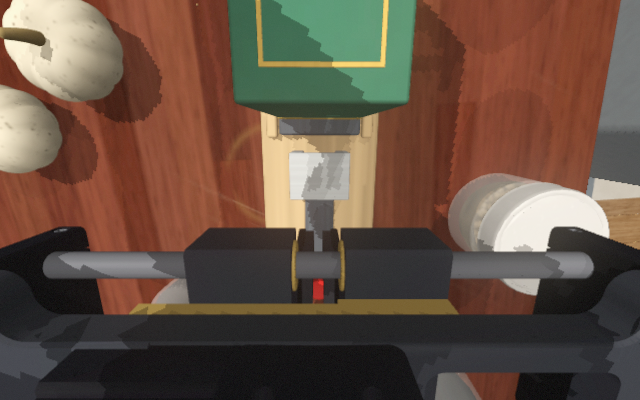

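Run:
```python
from h import *
im,d,ci=cap('scene'); C=cloud(ci,d)
dark=(im.max(2)<70)
for v in range(182,206,2):
    us=[u for u in range(272,296) if dark[v,u]]
    if us: u=int(np.median(us));print(v,us[0],us[-1],np.round(C[v,u],3))
print(cams.camera_info('scene').keys(), r.sense().keys())
im,d,ci=cap('wrist'); C=cloud(ci,d)
for v in (232,245,255): print([ (u,np.round(C[v,u],3).tolist()) for u in (305,318,330)])
```

```text
182 272 291 [0.345 0.289 0.171]
184 272 291 [0.351 0.295 0.162]
186 272 291 [0.35  0.297 0.157]
188 272 290 [0.352 0.296 0.152]
190 272 290 [0.351 0.296 0.147]
192 280 291 [0.411 0.342 0.101]
194 280 291 [0.412 0.343 0.095]
196 280 291 [0.411 0.343 0.091]
198 280 290 [0.411 0.342 0.086]
200 280 289 [0.412 0.347 0.078]
202 288 288 [0.415 0.337 0.075]
dict_keys(['mtx', 'R', 't']) dict_keys(['time_s', 'joints', 'joint_velocities', 'effort', 'tcp_pos', 'ee_rot', 'wrist_force', 'moment', 'gripper_force', 'gripper_width'])
[(305, [0.431, 0.344, 0.079]), (318, [0.416, 0.358, 0.028]), (330, [0.418, 0.338, 0.08])]
[(305, [0.43, 0.345, 0.096]), (318, [0.411, 0.368, 0.027]), (330, [0.418, 0.339, 0.096])]
[(305, [0.437, 0.323, 0.159]), (318, [0.434, 0.321, 0.16]), (330, [0.431, 0.319, 0.16])]
```

The depth readings from both cameras put the real fingertips at z≈0.076 with the TCP reported at 0.044. So the tips sit about 32 mm behind the reported TCP, which explains why the fingers closed above the knob. I'll allow for that and go lower, watching the force.

Request:
play_rows(commands="-0.08 0.16 0 0 0 0;-0.08 0.16 0 0 0 0;-0.08 0.16 0 0 0 0;-0.08 0.16 0 0 0 0;-0.08 0.16 0 0 0 0;-0.08 0.16 0 0 0 0;0 0 -0.2 0 0 0;0 0 -0.2 0 0 0;0 0 -0.2 0 0 0;0 0 0 0 0 0;0 0 0 0 0 0", grip=40)

```text
time_s: 4.75
tcp_pos: [0.4049, 0.3783, 0.0259]
ee_rot: [[0.447, -0.894, -0.0], [-0.894, -0.447, -0.001], [0.0, 0.001, -1.0]]
wrist_force: [-0.3, -0.3, 0.0]
gripper_width: 0.458
gripper_force: 0.0
```

Run:
```python
from h import *
im,d,ci=cap('scene'); C=cloud(ci,d)
s=r.sense();print(s['tcp_pos'],s['wrist_force'],pix(ci,s['tcp_pos']))
cv2.imwrite('pics/s3.png',cv2.resize(im[140:260,210:370],None,fx=4,fy=4))
```

```text
[0.40506056 0.37848291 0.02618779] [1.288552   1.14950432 0.16101474] [273.05168304 215.83256021]
```

View pics/s3.png

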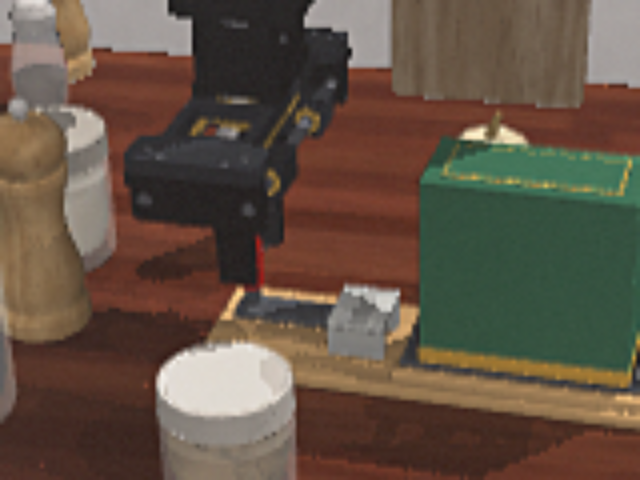

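The finger now stands in front of the knob, with its tip at crop (240,285) and about 15 mm of overlap. I'll lower 11 mm more, grip, and push the bolt shut.

Request:
play_rows(commands="0 0 -0.18 0 0 0;0 0 -0.18 0 0 0;0 0 0 0 0 0")

```text
time_s: 5.1
tcp_pos: [0.4045, 0.3779, 0.0145]
ee_rot: [[0.447, -0.894, -0.001], [-0.894, -0.447, -0.002], [0.001, 0.002, -1.0]]
wrist_force: [1.2, -0.1, -0.8]
gripper_width: 0.459
gripper_force: 0.0
```

Request:
play_rows(commands="0 0 0 0 0 0;0 0 0 0 0 0;0 0 0 0 0 0;0 0 0 0 0 0;0 0 0 0 0 0", grip=5)

```text
time_s: 5.6
tcp_pos: [0.4045, 0.3783, 0.0156]
ee_rot: [[0.447, -0.894, -0.001], [-0.894, -0.447, -0.001], [0.0, 0.001, -1.0]]
wrist_force: [-2.5, -0.0, 1.6]
gripper_width: 0.162
gripper_force: 30.0
```

Request:
play_rows(commands="0.08 -0.16 0 0 0 0;0.08 -0.16 0 0 0 0;0.08 -0.16 0 0 0 0;0.08 -0.16 0 0 0 0;0.08 -0.16 0 0 0 0;0.07 -0.14 0 0 0 0;0 0 0 0 0 0;0 0 0 0 0 0")

```text
time_s: 6.4
tcp_pos: [0.417, 0.3537, 0.0156]
ee_rot: [[0.447, -0.895, -0.001], [-0.895, -0.447, 0.006], [-0.006, -0.001, -1.0]]
wrist_force: [-16.6, 11.7, 4.0]
gripper_width: 0.162
gripper_force: 30.0
```

Request:
play_rows(commands="0 0 0 0 0 0;0 0 0 0 0 0;0 0 0.3 0 0 0;0 0 1 0 0 0;0 0 1 0 0 0;0 0 1 0 0 0;0 0 1 0 0 0;0 0 1 0 0 0;0.2 -0.5 0.8 0 0 0;0.2 -0.5 0 0 0 0;0.2 -0.5 0 0 0 0;0 0 0 0 0 0;0 0 0 0 0 0", grip=40)

```text
time_s: 7.7
tcp_pos: [0.437, 0.3042, 0.1974]
ee_rot: [[0.446, -0.895, -0.001], [-0.895, -0.446, -0.002], [0.001, 0.002, -1.0]]
wrist_force: [0.8, 0.7, -0.6]
gripper_width: 0.455
gripper_force: 0.0
```

Run:
```python
from h import *
im,d,ci=cap('wrist','w4.png'); C=cloud(ci,d)
for m,q,c in comps(mask(im,'red'),20): print('red',q,np.round(c,1),np.round(np.median(C[m],0),4))
g=mask(im,'green')|mask(im,'yellow'); v,u=np.where(g&(C[...,2]>.131)&(C[...,2]<.142)); print(u.min(),u.max(),v.min(),v.max())
for (m,q,c) in comps(g&(C[...,2]>.13)&(C[...,2]<.142),500):
    vv,uu=np.where(m); W=world(ci,uu,vv,.136)[:,:2].astype(np.float32);print(cv2.minAreaRect(W),q)
im,d,ci=cap('scene'); C=cloud(ci,d)
for m,q,c in comps(mask(im,'red'),10): print('red',q,np.round(c,1),np.round(np.median(C[m],0),4))
```

```text
red [310 231  10  10  62] [314.4 235.2] [0.4172 0.3535 0.0699]
277 349 23 175
((0.4802963137626648, 0.22622647881507874), (0.057076603174209595, 0.12045272439718246), 26.489229202270508) [ 277   23   73  153 3970]
((0.4799211919307709, 0.22671768069267273), (0.03576884791254997, 0.09624628722667694), 26.347118377685547) [ 292   41   44  122 5180]
red [281 200   5   3  10] [283.  201.4] [0.4166 0.3522 0.0702]
red [452 247   6   3  16] [454.5 248. ] [ 0.5094 -0.035   0.06  ]
red [450 255   7   4  20] [453.1 256.6] [ 0.4799 -0.0453  0.0599]
```

The bolt is shut: the knob is 142 mm from the lid's centre. The lid is at (0.480, 0.2265), yaw 26.4°. Next I look for free space to stand it.

Run:
```python
from h import *
im,d,ci=cap('scene'); C=cloud(ci,d)
im2,d2,ci2=cap('wrist'); C2=cloud(ci2,d2)
P=np.vstack([C.reshape(-1,3)[d.ravel()>0],C2.reshape(-1,3)[d2.ravel()>0]])
x0,x1,y0,y1=.2,.9,-.25,.6
g=np.full((int((x1-x0)/.02)+1,int((y1-y0)/.02)+1),np.nan)
ok=(P[:,0]>x0)&(P[:,0]<x1)&(P[:,1]>y0)&(P[:,1]<y1)&(P[:,2]<.3)
for p in P[ok]:
    i,j=int((p[0]-x0)/.02),int((p[1]-y0)/.02); g[i,j]=np.nanmax([g[i,j],p[2]])
print('y left=.60 .. right=-.25')
for i in range(g.shape[0])[::-1]:
    print('%.2f '%(x0+.02*i)+''.join('   .' if np.isnan(z) else '%4d'%round(z*1000) for z in g[i,::-1]))
```

```text
y left=.60 .. right=-.25
0.90    .   .   .   .   .   .   .   .   .   .   .   .   .   .   .   .   .   .   .   .   .   .   .   .   .   .   .   .   .   .   .   .   .   .   .   .   .   .   .   .   .   .   .
0.88    .   .   .   .   .   .   .   .   .   . 274 299 300 298 221 188-788-786-788-783-789-789-787-789-787-789-789   .   . 295 299   .   .   .   .   .   .   .   .   .   .   .   .
0.86    .   .   .   .   .   .   .   . 294 300 300 300 287   4   3 142-788-787-790-788-785-790-788-789-786-790-789-792   .   . 299 295   .   .   .   .   .   .   .   .   .   .   .
0.84    .   .   .   .   .   . 273 300 299 300 299   3   5   5   4  26  23-786-779-789-788-787-787-788-790-790-788-787   .   .   . 300   .   .   .   .   .   .   .   .   .   .   .
0.82    .   .   .   .   . 278 300 298 300 188   4   4   4   4  23  26  35-786-787-788-786-787-790-790-788-788-788-790-792   .   . 299 300   .   .   .   .   .   .   .   .   .   .
0.80    .   .   . 274 277 299 300 217 209 198 150   5   5   4  24  26 268 299-788-784-785-787-791-788-788-786-790-789   .   .   .  27 300   .   .   .   .   .   .   .   .   .   .
0.78   
[... 4632 characters left out ...]
 .   .   .   .   . 166 167 167 127   3   3   4   4  72  73  74  73   3   4   3   3   3   4   .   .   .   .   .   .   .   .   .   .   .   .   .   .   .   .   .   .   .
0.24    .   .   .   .   . 166 168 168 168 166   4   3   3   4   4  72  73  72   4   4   3   2   .   .   .   .   .   .   .   .   .   .   .   .   .   .   .   .   .   .   .   .   .
0.22    .   .   .   .   . 166 167 167 168 166   3   5   4   3   3   4   4   4   4   2   .   .   .   .   .   .   .   .   .   .   .   .   .   .   .   .   .   .   .   .   .   .   .
0.20    .   .   .   .   .   . 167 167 167 154   3   5   3   4   4   3   3   3   2   .   .   .   .   .   .   .   .   .   .   .   .   .   .   .   .   .   .   .   .   .   .   .   .
```

View pics/w4.png

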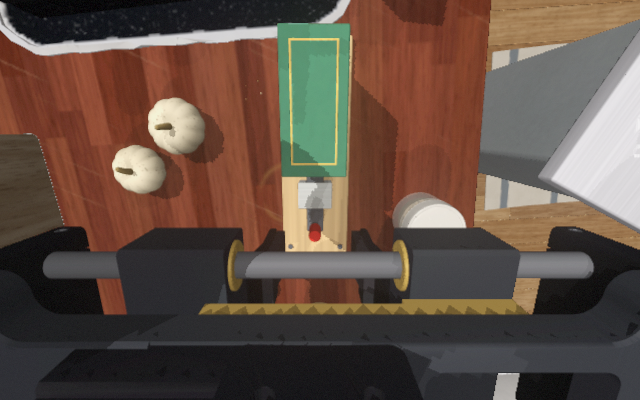

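The height map shows free worktop in front of the cradle, around (0.375, 0.14). I'll move over the lid, descend and grip.

Request:
play_rows(commands="0.36 -0.65 0 0 0 0;0.36 -0.65 0 0 0 0;0.36 -0.65 0 0 0 0;0.36 -0.64 0 0 0 0;0 0 -0.6 0 0 0;0 0 -0.6 0 0 0;0 0 -0.6 0 0 0;0 0 -0.6 0 0 0;0 0 -0.6 0 0 0;0 0 -0.6 0 0 0;0 0 -0.5 0 0 0;0 0 0 0 0 0", grip=87)

```text
time_s: 9.1
tcp_pos: [0.4787, 0.227, 0.0731]
ee_rot: [[0.448, -0.894, -0.004], [-0.894, -0.448, -0.003], [0.001, 0.005, -1.0]]
wrist_force: [0.3, -0.8, -0.0]
gripper_width: 1.002
gripper_force: 0.0
```

Request:
play_rows(commands="0 0 0 0 0 0;0 0 0 0 0 0;0 0 0 0 0 0;0 0 0 0 0 0;0 0 0 0 0 0", grip=50)

```text
time_s: 9.6
tcp_pos: [0.4798, 0.2275, 0.0759]
ee_rot: [[0.447, -0.894, -0.001], [-0.894, -0.447, -0.0], [-0.0, 0.001, -1.0]]
wrist_force: [-2.6, -0.9, 3.0]
gripper_width: 0.664
gripper_force: 30.0
```

Request:
play_rows(commands="0 0 0.15 0 0 0;0 0 0.2 0 0 0;0 0 0.2 0 0 0;0 0 0.2 0 0 0;0 0 0.2 0 0 0;0 0 0.2 0 0 0;0 0 0.2 0 0 0;0 0 0.2 0 0 0")

```text
time_s: 10.4
tcp_pos: [0.4812, 0.2283, 0.1239]
ee_rot: [[0.448, -0.894, 0.003], [-0.894, -0.448, 0.001], [0.0, -0.003, -1.0]]
wrist_force: [0.5, 0.1, -4.5]
gripper_width: 0.662
gripper_force: 30.0
```

Request:
play_rows(commands="0 0 0.4 0 0 0;0 0 0.4 0 0 0;0 0 0.4 0 0 0;0 0 0.4 0 0 0;0 0 0.4 0 0 0;0 0 0.4 0 0 0;0 0 0.4 0 0 0;0 0 0.4 0 0 0;0 0 0 0 0 0;0 0 0 0 0 0;0 0 0 0 0 0")

```text
time_s: 11.5
tcp_pos: [0.4797, 0.2274, 0.2171]
ee_rot: [[0.447, -0.894, -0.002], [-0.894, -0.447, -0.001], [0.0, 0.002, -1.0]]
wrist_force: [-0.4, 0.8, -4.0]
gripper_width: 0.664
gripper_force: 30.0
```

Run:
```python
from h import *
im,d,ci=cap('scene'); 
cv2.imwrite('pics/s5.png',cv2.resize(im[80:280,230:490],None,fx=3,fy=3))
```

```text
(no output)
```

View pics/s5.png

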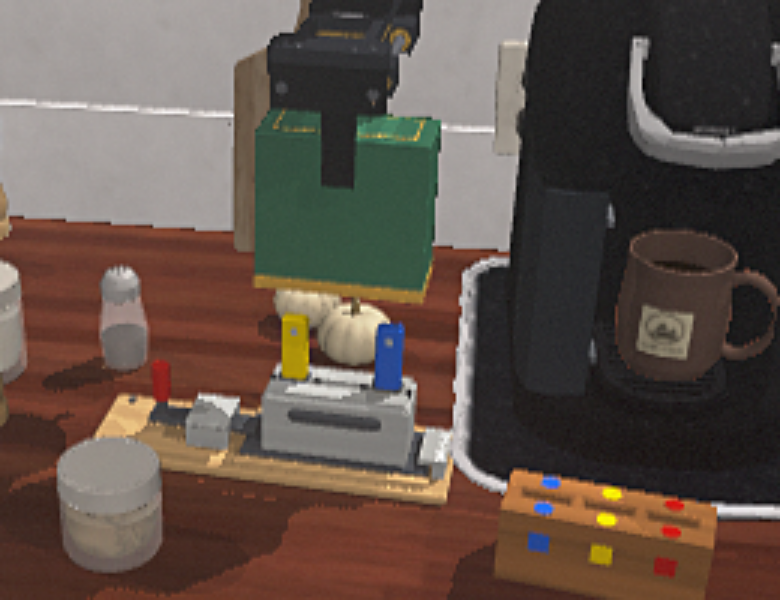

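The lid is off and held; the tin stays down. Inside are a yellow spreader (+y pocket) and a blue one (-y pocket); there is no red one. I'll carry the lid to the free spot.

Request:
play_rows(commands="-0.35 -0.3 0 0 0 0;-0.5 -0.41 0 0 0 0;-0.5 -0.41 0 0 0 0;-0.5 -0.41 0 0 0 0;-0.5 -0.41 0 0 0 0;-0.5 -0.41 0 0 0 0;-0.4 -0.33 0 0 0 0;-0.25 -0.2 0 0 0 0;0 0 -0.5 0 0 0;0 0 -0.6 0 0 0;0 0 -0.6 0 0 0;0 0 -0.6 0 0 0;0 0 -0.6 0 0 0;0 0 -0.6 0 0 0;0 0 -0.6 0 0 0;0 0 -0.6 0 0 0;0 0 -0.3 0 0 0;0 0 0 0 0 0")

```text
time_s: 13.35
tcp_pos: [0.3746, 0.1408, 0.0671]
ee_rot: [[0.448, -0.894, -0.002], [-0.894, -0.448, -0.002], [0.001, 0.003, -1.0]]
wrist_force: [-0.7, -0.7, -3.8]
gripper_width: 0.663
gripper_force: 30.0
```

Request:
play_rows(commands="0 0 -0.12 0 0 0;0 0 -0.1 0 0 0;0 0 -0.05 0 0 0;0 0 0 0 0 0")

```text
time_s: 13.75
tcp_pos: [0.3753, 0.1414, 0.06]
ee_rot: [[0.448, -0.894, 0.0], [-0.894, -0.448, 0.0], [-0.0, -0.0, -1.0]]
wrist_force: [-0.3, 0.6, -3.8]
gripper_width: 0.664
gripper_force: 30.0
```

Request:
play_rows(commands="0 0 -0.06 0 0 0;0 0 -0.05 0 0 0;0 0 0 0 0 0")

```text
time_s: 14.05
tcp_pos: [0.3756, 0.1416, 0.0579]
ee_rot: [[0.448, -0.894, 0.001], [-0.894, -0.448, 0.0], [0.0, -0.001, -1.0]]
wrist_force: [-4.3, 0.0, 7.5]
gripper_width: 0.667
gripper_force: 30.0
```

Request:
play_rows(commands="0 0 0 0 0 0;0 0 0 0 0 0;0 0 0 0 0 0;0 0 0 0 0 0", grip=87)

```text
time_s: 14.45
tcp_pos: [0.3755, 0.1415, 0.0566]
ee_rot: [[0.448, -0.894, 0.0], [-0.894, -0.448, 0.0], [-0.0, -0.001, -1.0]]
wrist_force: [-0.4, -0.3, 0.2]
gripper_width: 0.935
gripper_force: 0.0
```

Request:
play_rows(commands="0 0 0.6 0 0 0;0 0 0.9 0 0 0;0 0 0.9 0 0 0;0 0 0.9 0 0 0;0 0 0.9 0 0 0;0 0 0.8 0 0 0;0.59 0.78 0 0 0 0;0.59 0.78 0 0 0 0;0.59 0.78 0 0 0 0;0.59 0.78 0 0 0 0;0.59 0.78 0 0 0 0;0 0 0 0 0 0;0 0 0 0 0 0", grip=35)

```text
time_s: 15.75
tcp_pos: [0.4635, 0.2583, 0.2057]
ee_rot: [[0.448, -0.894, -0.001], [-0.894, -0.448, -0.001], [0.0, 0.002, -1.0]]
wrist_force: [-0.7, -0.2, 1.0]
gripper_width: 0.403
gripper_force: 0.0
```

```bash
cat > look.py <<'E'
from h import *
s=r.sense();im,d,ci=cap('wrist','w_%d.png'%int(s['time_s']*10)); C=cloud(ci,d)
print(s['tcp_pos'],s['time_s'])
for col in ('yellow','blue','red'):
    for m,q,c in comps(mask(im,col),12):
        P=C[m]; zt=np.percentile(P[:,2],90); T=m&(C[...,2]>zt-.006); v,u=np.where(T)
        W=world(ci,u,v,zt-.003)[:,:2].astype(np.float32); print(col,q,np.round(c,1),'ztop',round(zt,4),'rect',cv2.minAreaRect(W))
m=mask(im,'green')
for mm,q,c in comps((m|mask(im,'yellow'))&(abs(C[...,2]-.121)<.008),300):
    v,u=np.where(mm); W=world(ci,u,v,.118)[:,:2].astype(np.float32); print('lid',cv2.minAreaRect(W))
E
python3 look.py
```

```text
[0.46351483 0.2583006  0.20568581] 15.75
yellow [311 184  11  27 249] [316.4 197.2] ztop 0.1256 rect ((0.46537911891937256, 0.25915127992630005), (0.009971867315471172, 0.019378989934921265), 26.579042434692383)
blue [392   0  11   6  48] [397.2   2. ] ztop 0.0612 rect ((0.4780031442642212, 0.046184610575437546), (0.010440748184919357, 0.004542398266494274), 26.63132667541504)
blue [423   0  11   9  90] [427.9   3.7] ztop 0.061 rect ((0.4484383761882782, 0.032823435962200165), (0.010836385190486908, 0.007289190776646137), 26.63133430480957)
blue [312 115  11  22 224] [317.  125.9] ztop 0.1262 rect ((0.49655529856681824, 0.19462749361991882), (0.009330159984529018, 0.018766380846500397), 26.80786895751953)
lid ((0.3771728277206421, 0.1414327323436737), (0.060288816690444946, 0.12048360705375671), 26.389789581298828)
lid ((0.37483441829681396, 0.1404549479484558), (0.035488735884428024, 0.09570693969726562), 26.419635772705078)
```

Yellow spreader at (0.4655, 0.259), blue at (0.4966, 0.1945), both aligned with the tool, and the lid is upright. I'll grasp yellow.

Request:
play_rows(commands="0.06 0.03 -0.6 0 0 0;0 0 -0.7 0 0 0;0 0 -0.7 0 0 0;0 0 -0.7 0 0 0;0 0 -0.7 0 0 0;0 0 -0.7 0 0 0;0 0 -0.6 0 0 0;0 0 -0.3 0 0 0;0 0 0 0 0 0")

```text
time_s: 16.7
tcp_pos: [0.4646, 0.2581, 0.0559]
ee_rot: [[0.447, -0.894, -0.002], [-0.894, -0.447, -0.002], [0.001, 0.002, -1.0]]
wrist_force: [-0.2, -0.8, 0.8]
gripper_width: 0.4
gripper_force: 0.0
```

Request:
play_rows(commands="0 0 0 0 0 0;0 0 0 0 0 0;0 0 0 0 0 0;0 0 0 0 0 0;0 0 0 0 0 0", grip=5)

```text
time_s: 17.2
tcp_pos: [0.4655, 0.2593, 0.0571]
ee_rot: [[0.448, -0.894, 0.0], [-0.894, -0.448, 0.0], [-0.0, -0.0, -1.0]]
wrist_force: [-0.6, -1.0, 3.8]
gripper_width: 0.136
gripper_force: 30.0
```

Request:
play_rows(commands="0 0 0.2 0 0 0;0 0 0.4 0 0 0;0 0 0.5 0 0 0;0 0 0.5 0 0 0;0 0 0.6 0 0 0;0 0 0.6 0 0 0;0 0 0.6 0 0 0;0 0 0.5 0 0 0;0 0 0 0 0 0;0 0 0 0 0 0")

```text
time_s: 18.2
tcp_pos: [0.4653, 0.2592, 0.1738]
ee_rot: [[0.447, -0.894, 0.0], [-0.894, -0.447, 0.001], [-0.001, -0.001, -1.0]]
wrist_force: [-0.3, -0.2, -0.4]
gripper_width: 0.138
gripper_force: 30.0
```

Yellow gripped and lifted. I'll carry it over the block, turning −6° to match the block's yaw of about 20.5°.

Request:
play_rows(commands="0 -0.3 0.4 0 0 0;0.06 -0.8 0 0 0 -0.1;0.06 -0.86 0 0 0 -0.1;0.06 -0.86 0 0 0 -0.1;0.06 -0.86 0 0 0 -0.1;0.06 -0.86 0 0 0 -0.1;0.06 -0.86 0 0 0 -0.1;0.06 -0.86 0 0 0 -0.1;0.06 -0.86 0 0 0 0;0.06 -0.86 0 0 0 0;0.06 -0.5 0 0 0 0;0 0 0 0 0 0;0 0 0 0 0 0")

```text
time_s: 19.5
tcp_pos: [0.4832, 0.0044, 0.1855]
ee_rot: [[0.35, -0.937, -0.001], [-0.937, -0.35, -0.0], [-0.0, 0.001, -1.0]]
wrist_force: [-0.6, -0.3, -0.7]
gripper_width: 0.134
gripper_force: 30.0
```

Run:
```python
from h import *
s=r.sense(); print(s['tcp_pos'],np.round(s['ee_rot'],3).tolist(),s['gripper_width'])
R=np.array(s['ee_rot']);print('yaw tool -y',np.degrees(np.arctan2(-R[1,1],-R[0,1])))
for n in('wrist','scene'):
  im,d,ci=cap(n,n+'_b.png'); C=cloud(ci,d)
  for col in ('blue','yellow','red'):
    for m,q,c in comps(mask(im,col),8):
        P=np.median(C[m],0)
        if .05<P[2]<.07 or P[2]>.1: print(n,col,q,np.round(c,1),np.round(P,4),np.round(world(ci,*c,.0585 if P[2]<.1 else P[2])[0],4))
```

```text
[0.48321377 0.00436543 0.18551827] [[0.35, -0.937, -0.001], [-0.937, -0.35, -0.0], [-0.0, 0.001, -1.0]] 0.1341332602923403
yaw tool -y 20.508413528216668
wrist blue [333 219   9  10  72] [337.  223.4] [0.4498 0.0316 0.0599] [0.449  0.0326 0.0585]
wrist blue [305 220   5   8  25] [307.  223.4] [0.4822 0.0446 0.0598] [0.482  0.0448 0.0585]
wrist yellow [333 183  10  11  86] [337.4 188.1] [ 0.4644 -0.0072  0.0597] [ 0.464  -0.0069  0.0585]
wrist yellow [304 184  11  10  81] [309.1 188.3] [0.4939 0.0043 0.0597] [0.494  0.0046 0.0585]
wrist yellow [307 225  20  26 372] [316.9 236.4] [ 0.4873 -0.0043  0.2248] [ 0.4872 -0.0038  0.2248]
wrist yellow [307 279  22  14 298] [317.5 285.3] [0.4818 0.0094 0.2534] [0.4819 0.0094 0.2534]
wrist red [304 146  10  11  87] [308.6 150.8] [ 0.5091 -0.0348  0.0598] [ 0.5091 -0.0347  0.0585]
wrist red [333 146  11  10  91] [337.7 150.5] [ 0.4793 -0.0463  0.0599] [ 0.4792 -0.0462  0.0585]
scene blue [355 188  10  22 176] [359.3 198.6] [0.4934 0.1922 0.1009] [0.495  0.1933 0.1009]
scene blue [411 239   5   3  11] [413.  240.4] [0.4802 0.044  0.0604] [0.4825 0.0455 0.0585]
scene blue [408 248   6   3  15] [410.7 249.1] [0.45   0.0326 0.0599] [0.4517 0.0336 0.0585]
scene yellow [435 182  11   5  38] [440. 184.] [0.4788 0.0027 0.2075] [0.4781 0.0027 0.2075]
scene yellow [431 242   6   5  21] [433.6 244.1] [0.4963 0.0049 0.0595] [0.4975 0.0056 0.0585]
scene yellow [429 251   7   4  22] [431.8 252.6] [ 0.4673 -0.0065  0.0597] [ 0.4679 -0.0054  0.0585]
scene red [452 247   6   3  16] [454.5 248. ] [ 0.5095 -0.0345  0.0598] [ 0.512  -0.034   0.0585]
scene red [450 255   7   4  21] [453.  256.7] [ 0.48   -0.0458  0.0599] [ 0.4821 -0.0447  0.0585]
```

View pics/wrist_b.png

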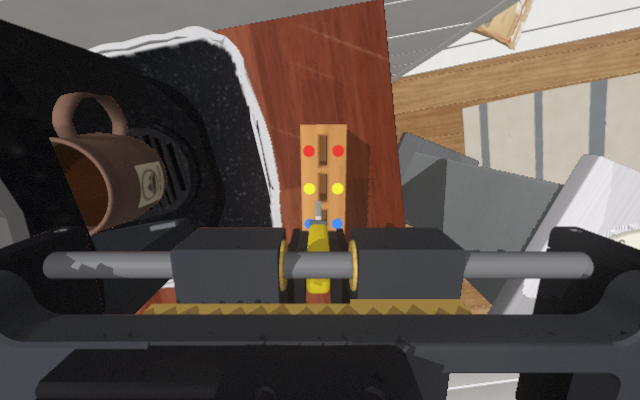

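The wrist view shows the block with spots at (309/337,188) for yellow and (309/338,151) for red, and the held spreader pointing down. The wrist camera has matched the grips to within 1 mm so far, so I'm using its yellow slot at (0.479, −0.001). I'll descend to just above it and check again.

Request:
play_rows(commands="-0.14 -0.19 -0.2 0 0 0;0 0 -0.5 0 0 0;0 0 -0.6 0 0 0;0 0 -0.6 0 0 0;0 0 -0.5 0 0 0;0 0 -0.2 0 0 0;0 0 0 0 0 0;0 0 0 0 0 0")

```text
time_s: 20.4
tcp_pos: [0.4797, -0.0007, 0.1081]
ee_rot: [[0.352, -0.936, 0.001], [-0.936, -0.352, 0.0], [0.0, -0.001, -1.0]]
wrist_force: [-0.9, -0.0, -0.4]
gripper_width: 0.132
gripper_force: 30.0
```

Run:
```python
from h import *
s=r.sense(); print(s['tcp_pos'])
im,d,ci=cap('wrist'); C=cloud(ci,d)
for col in ('blue','yellow','red'):
    for m,q,c in comps(mask(im,col),8): print(col,q,np.round(c,1),np.round(np.median(C[m],0),4),np.round(world(ci,*c,.0585)[0],4))
a=cv2.resize(im[100:260,240:400],None,fx=2.5,fy=2.5)
im,d,ci=cap('scene'); print('foot px',pix(ci,np.array(s['tcp_pos'])-[0,0,.039]))
b=cv2.resize(im[160:280,380:480],None,fx=3.33,fy=3.33)
cv2.imwrite('pics/c6.png',np.hstack([a[:399],b[:399]]))
```

```text
[ 0.47969423 -0.00071015  0.10806956]
yellow [295 203  13  14 142] [300.8 209.6] [0.4941 0.0043 0.0598] [0.4941 0.0047 0.0585]
yellow [330 203  15  14 159] [337.1 209.8] [ 0.4645 -0.0067  0.0598] [ 0.4643 -0.0064  0.0585]
yellow [308 225  20  26 466] [317.7 237.9] [ 0.4833 -0.0095  0.1504] [0.4709 0.0241 0.0585]
yellow [307 279  23  14 307] [317.8 285.3] [0.4782 0.0042 0.1759] [0.4541 0.0686 0.0585]
red [293 155  14  14 155] [299.8 161.4] [ 0.509  -0.0348  0.06  ] [ 0.5091 -0.0346  0.0585]
red [332 155  14  14 161] [338.1 161.4] [ 0.4791 -0.0461  0.0598] [ 0.4789 -0.046   0.0585]
foot px [433.01562129 244.82516061]
```

View pics/c6.png

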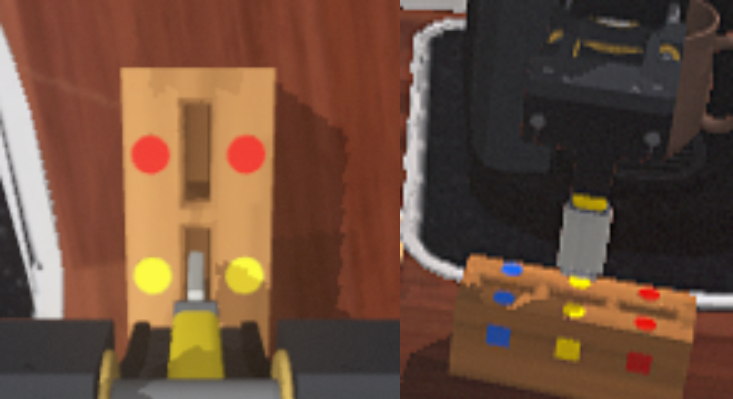

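The blade hangs centred over the yellow slot: its tip is at crop (195,270), between the yellow spots at (152,275) and (244,275). I'll insert it.

Request:
play_rows(commands="0 0 -0.2 0 0 0;0 0 -0.25 0 0 0;0 0 -0.25 0 0 0;0 0 -0.25 0 0 0;0 0 -0.25 0 0 0;0 0 -0.25 0 0 0;0 0 0 0 0 0")

```text
time_s: 21.2
tcp_pos: [0.4783, -0.0011, 0.0627]
ee_rot: [[0.351, -0.936, -0.003], [-0.936, -0.351, -0.001], [-0.0, 0.003, -1.0]]
wrist_force: [-1.2, 0.5, 0.5]
gripper_width: 0.134
gripper_force: 30.0
```

Request:
play_rows(commands="0 0 -0.15 0 0 0;0 0 -0.15 0 0 0;0 0 -0.12 0 0 0;0 0 -0.08 0 0 0;0 0 -0.06 0 0 0;0 0 0 0 0 0")

```text
time_s: 21.8
tcp_pos: [0.4792, -0.0009, 0.0471]
ee_rot: [[0.351, -0.936, -0.0], [-0.936, -0.351, -0.0], [-0.0, 0.0, -1.0]]
wrist_force: [0.2, 0.2, 0.0]
gripper_width: 0.133
gripper_force: 30.0
```

Request:
play_rows(commands="0 0 -0.06 0 0 0;0 0 -0.05 0 0 0;0 0 0 0 0 0")

```text
time_s: 22.1
tcp_pos: [0.4796, -0.0008, 0.045]
ee_rot: [[0.352, -0.936, 0.001], [-0.936, -0.352, -0.0], [0.0, -0.001, -1.0]]
wrist_force: [-2.2, 0.6, 6.7]
gripper_width: 0.137
gripper_force: 30.0
```

Seated, with contact force showing. I'll release and go to blue.

Request:
play_rows(commands="0 0 0 0 0 0;0 0 0 0 0 0;0 0 0 0 0 0;0 0 0.4 0 0 0;0 0 0.9 0 0 0;0 0 0.9 0 0 0;0 0 0.9 0 0 0;0 0 0.9 0 0 0;0 0 0.9 0 0 0;0.08 0.8 0 0 0 0.1;0.08 0.8 0 0 0 0.1;0.08 0.8 0 0 0 0.1;0.08 0.8 0 0 0 0.1;0.08 0.8 0 0 0 0.1;0.08 0.8 0 0 0 0.1;0.05 0.8 0 0 0 0.1;0.04 0.8 0 0 0 0;0 0 0 0 0 0;0 0 0 0 0 0", grip=32)

```text
time_s: 24.0
tcp_pos: [0.4961, 0.1911, 0.1905]
ee_rot: [[0.448, -0.894, -0.001], [-0.894, -0.448, -0.001], [0.0, 0.001, -1.0]]
wrist_force: [-0.4, -0.9, 0.7]
gripper_width: 0.368
gripper_force: 0.0
```

```bash
python3 look.py
python3 - <<'E'
from h import *
im,d,ci=cap('scene'); C=cloud(ci,d)
for col in ('yellow','blue'):
    for m,q,c in comps(mask(im,col),12): print(col,q,np.round(c,1),np.round(np.percentile(C[m],95,axis=0),4))
E
```

```text
[0.49606201 0.19114636 0.19046057] 24.0
yellow [412   0  35  39 619] [430.3  16.1] ztop 0.1137 rect ((0.48051637411117554, 9.313784539699554e-05), (0.012859441339969635, 0.017868101596832275), 21.374662399291992)
yellow [397  23  12  13 118] [402.9  29.3] ztop 0.061 rect ((0.4943029582500458, 0.003606674261391163), (0.011163529939949512, 0.01084655150771141), 26.65044593811035)
yellow [428  27  13  13  94] [434.8  34.2] ztop 0.0612 rect ((0.4622441232204437, -0.007050236687064171), (0.012377966195344925, 0.007864699698984623), 71.10433197021484)
blue [391  69  11  12 102] [395.7  74.3] ztop 0.0607 rect ((0.4785761535167694, 0.04326970502734184), (0.010498639196157455, 0.010854344815015793), 30.287805557250977)
blue [421  72  11  12 105] [425.9  77.4] ztop 0.0609 rect ((0.44887474179267883, 0.03175176680088043), (0.010715876705944538, 0.010742833837866783), 26.644811630249023)
blue [310 189  12  29 291] [315.1 203.7] ztop 0.1256 rect ((0.49717557430267334, 0.19454987347126007), (0.010335796512663364, 0.01953967474400997), 26.247886657714844)
lid ((0.38602980971336365, 0.12369722127914429), (0.060282252728939056, 0.08201650530099869), 26.407005310058594)
lid ((0.3818857967853546, 0.12640371918678284), (0.03554552048444748, 0.06324286013841629), 26.50266456604004)
yellow [428 225  13  25 227] [434.2 236.9] [0.4816 0.0063 0.1131]
yellow [429 251   7   4  21] [431.8 252.7] [ 0.4717 -0.0015  0.0621]
yellow [427 262   7   6  38] [430.  264.5] [ 0.4597 -0.0049  0.0434]
blue [355 188  10  22 176] [359.3 198.6] [0.4993 0.2001 0.1251]
blue [408 248   6   3  15] [410.7 249.1] [0.4537 0.0362 0.0619]
blue [406 258   7   6  36] [409.  260.4] [0.444  0.0355 0.0451]
```

Yellow is home (top at 0.112). Now I'll grasp blue.

Request:
play_rows(commands="0.02 0.11 -0.6 0 0 0;0 0 -0.7 0 0 0;0 0 -0.7 0 0 0;0 0 -0.7 0 0 0;0 0 -0.7 0 0 0;0 0 -0.7 0 0 0;0 0 -0.37 0 0 0;0 0 0 0 0 0")

```text
time_s: 24.9
tcp_pos: [0.4961, 0.1931, 0.0555]
ee_rot: [[0.447, -0.895, -0.003], [-0.895, -0.447, -0.002], [0.001, 0.003, -1.0]]
wrist_force: [0.5, -0.0, -0.7]
gripper_width: 0.369
gripper_force: 0.0
```

Request:
play_rows(commands="0 0 0 0 0 0;0 0 0 0 0 0;0 0 0 0 0 0;0 0 0 0 0 0;0 0 0 0 0 0", grip=5)

```text
time_s: 25.4
tcp_pos: [0.4974, 0.1947, 0.0577]
ee_rot: [[0.448, -0.894, 0.001], [-0.894, -0.448, 0.001], [-0.0, -0.001, -1.0]]
wrist_force: [-0.7, -0.1, 3.3]
gripper_width: 0.134
gripper_force: 30.0
```

Request:
play_rows(commands="0 0 0.2 0 0 0;0 0 0.4 0 0 0;0 0 0.5 0 0 0;0 0 0.5 0 0 0;0 0 0.6 0 0 0;0 0 0.6 0 0 0;0 0 0.6 0 0 0;0 0 0.5 0 0 0;0 0 0 0 0 0;0 0 0 0 0 0")

```text
time_s: 26.4
tcp_pos: [0.4967, 0.1944, 0.174]
ee_rot: [[0.447, -0.894, 0.0], [-0.894, -0.447, 0.001], [-0.001, -0.0, -1.0]]
wrist_force: [0.1, -0.9, -0.8]
gripper_width: 0.135
gripper_force: 30.0
```

Request:
play_rows(commands="-0.08 -0.4 0.1 0 0 0;-0.15 -0.75 0.1 0 0 -0.1;-0.15 -0.75 0 0 0 -0.1;-0.15 -0.75 0 0 0 -0.1;-0.15 -0.75 0 0 0 -0.1;-0.15 -0.75 0 0 0 -0.1;-0.15 -0.75 0 0 0 -0.1;-0.09 -0.3 0 0 0 -0.1;0 0 0 0 0 0;0 0 -0.4 0 0 0;0 0 -0.6 0 0 0;0 0 -0.6 0 0 0;0 0 -0.5 0 0 0;0 0 -0.3 0 0 0;0 0 0 0 0 0;0 0 0 0 0 0")

```text
time_s: 28.0
tcp_pos: [0.4654, 0.0388, 0.1082]
ee_rot: [[0.352, -0.936, 0.001], [-0.936, -0.352, -0.0], [0.0, -0.0, -1.0]]
wrist_force: [0.2, -0.6, -0.5]
gripper_width: 0.136
gripper_force: 30.0
```

Run:
```python
from h import *
s=r.sense(); print(s['tcp_pos'],np.round(s['ee_rot'][0],3))
im,d,ci=cap('wrist'); C=cloud(ci,d)
for col in ('blue','yellow','red'):
    for m,q,c in comps(mask(im,col),8):
        P=np.median(C[m],0)
        if P[2]<.07 or col=='blue': print(col,q,np.round(c,1),np.round(P,4),np.round(world(ci,*c,.0585)[0],4))
```

```text
[0.46538939 0.03877563 0.1081575 ] [ 0.352 -0.936  0.001]
blue [295 204  14  13 135] [301.5 209.9] [0.4792 0.0438 0.0597] [0.4791 0.0441 0.0585]
blue [332 204  13  13 134] [338.1 209.7] [0.4492 0.0324 0.0597] [0.4491 0.0327 0.0585]
blue [307 225  22  26 480] [317.7 238.3] [0.469  0.0301 0.151 ] [0.4565 0.064  0.0585]
blue [307 279  23  13 285] [317.9 284.8] [0.4638 0.0438 0.1754] [0.4398 0.1076 0.0585]
yellow [294 155  14  14 153] [300.7 161.5] [0.4939 0.0044 0.0599] [0.4941 0.0046 0.0585]
yellow [332 155  14  14 169] [338.6 161.6] [ 0.4644 -0.0066  0.0599] [ 0.4642 -0.0065  0.0585]
red [333 101  15  16 185] [339.6 108.6] [ 0.4791 -0.046   0.0599] [ 0.4791 -0.0462  0.0585]
red [293 102  14  15 168] [299.7 108.9] [ 0.5089 -0.0346  0.06  ] [ 0.5091 -0.0347  0.0585]
```

Slot at (0.4641, 0.0384), TCP at (0.4654, 0.0388), so I shift −1 mm in x and insert.

Request:
play_rows(commands="-0.04 -0.01 -0.1 0 0 0;0 0 -0.25 0 0 0;0 0 -0.25 0 0 0;0 0 -0.25 0 0 0;0 0 -0.25 0 0 0;0 0 -0.25 0 0 0;0 0 -0.2 0 0 0;0 0 -0.2 0 0 0;0 0 -0.12 0 0 0;0 0 -0.08 0 0 0;0 0 -0.06 0 0 0;0 0 0 0 0 0")

```text
time_s: 29.25
tcp_pos: [0.4637, 0.0381, 0.0475]
ee_rot: [[0.351, -0.936, -0.0], [-0.936, -0.351, 0.0], [-0.0, 0.0, -1.0]]
wrist_force: [-0.3, -0.4, -0.0]
gripper_width: 0.137
gripper_force: 30.0
```

Request:
play_rows(commands="0 0 -0.06 0 0 0;0 0 -0.06 0 0 0;0 0 0 0 0 0")

```text
time_s: 29.55
tcp_pos: [0.4642, 0.0382, 0.0456]
ee_rot: [[0.352, -0.936, 0.001], [-0.936, -0.352, -0.0], [0.001, -0.001, -1.0]]
wrist_force: [-3.6, 0.2, 11.6]
gripper_width: 0.137
gripper_force: 30.0
```

Request:
play_rows(commands="0 0 0 0 0 0;0 0 0 0 0 0;0 0 0 0 0 0;0 0 0.4 0 0 0;0 0 0.9 0 0 0;0 0 0.9 0 0 0;0 0 0.9 0 0 0;0 0 0.9 0 0 0;0 0 0.9 0 0 0;0 0 0.6 0 0 0;-0.44 0.72 0 0 0 0.1;-0.44 0.72 0 0 0 0.1;-0.44 0.72 0 0 0 0.1;-0.44 0.72 0 0 0 0.1;-0.44 0.72 0 0 0 0.1;-0.44 0.72 0 0 0 0.1;-0.44 0.72 0 0 0 0.1;-0.44 0.72 0 0 0 0;0 0 0 0 0 0;0 0 0 0 0 0", grip=32)

```text
time_s: 31.55
tcp_pos: [0.3578, 0.211, 0.2087]
ee_rot: [[0.449, -0.894, -0.0], [-0.894, -0.449, -0.0], [0.0, 0.001, -1.0]]
wrist_force: [0.4, -0.1, 0.0]
gripper_width: 0.368
gripper_force: 0.0
```

```bash
sed -i 's/u,v=/u,v=/' look.py; python3 look.py
python3 - <<'E'
from h import *
im,d,ci=cap('scene','s9.png'); C=cloud(ci,d)
for col in ('yellow','blue','red'):
    for m,q,c in comps(mask(im,col),8): print(col,q,np.round(c,1),np.round(np.percentile(C[m],95,axis=0),4))
E
```

```text
[0.35781219 0.21103862 0.20872794] 31.55
blue [312   0  10   5  42] [316.5   1.7] ztop 0.0611 rect ((0.44810548424720764, 0.03511004149913788), (0.009430363774299622, 0.0036627829540520906), 26.67056655883789)
lid ((0.37584561109542847, 0.14076516032218933), (0.05698881670832634, 0.12138586491346359), 26.472200393676758)
lid ((0.37555521726608276, 0.14068955183029175), (0.03564159944653511, 0.09487269818782806), 26.577974319458008)
yellow [429 225  12  25 222] [434.3 236.8] [0.4815 0.006  0.1132]
yellow [429 251   6   4  18] [431.7 252.8] [ 0.4705 -0.0022  0.0609]
yellow [427 262   7   6  38] [430.  264.5] [ 0.4587 -0.005   0.0439]
blue [408 221  12  25 216] [413.  233.3] [0.4668 0.0451 0.1134]
blue [408 248   6   3  16] [410.8 249. ] [0.4554 0.0378 0.0614]
blue [406 258   7   6  36] [409.  260.4] [0.4439 0.0351 0.0443]
red [281 200   5   3  11] [282.9 201.4] [0.4209 0.3605 0.3423]
red [452 247   6   3  16] [454.5 248. ] [ 0.5165 -0.0303  0.0615]
red [450 255   7   4  21] [453.  256.7] [ 0.4869 -0.0388  0.0616]
```

View pics/s9.png

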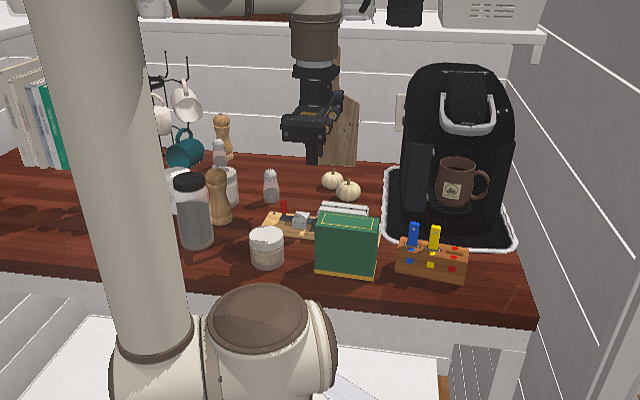

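Both spreaders stand home in the block at (413,233) and (434,237), and the lid stands at (347,245), not displaced: (0.3757, 0.1408). I'll pick up the lid.

Request:
play_rows(commands="0.15 -0.58 0 0 0 0;0.15 -0.58 0 0 0 0;0.15 -0.58 0 0 0 0;0.14 -0.59 0 0 0 0;0 0 -0.6 0 0 0;0 0 -0.6 0 0 0;0 0 -0.7 0 0 0;0 0 -0.7 0 0 0;0 0 -0.7 0 0 0;0 0 -0.7 0 0 0;0 0 -0.6 0 0 0;0 0 -0.4 0 0 0;0 0 0 0 0 0", grip=87)

```text
time_s: 32.95
tcp_pos: [0.375, 0.1393, 0.0575]
ee_rot: [[0.446, -0.895, -0.003], [-0.895, -0.446, -0.003], [0.001, 0.004, -1.0]]
wrist_force: [0.2, 0.8, 0.2]
gripper_width: 1.001
gripper_force: 0.0
```

Request:
play_rows(commands="0 0 0 0 0 0;0 0 0 0 0 0;0 0 0 0 0 0;0 0 0 0 0 0;0 0 0 0 0 0", grip=50)

```text
time_s: 33.45
tcp_pos: [0.3758, 0.1411, 0.0593]
ee_rot: [[0.448, -0.894, 0.0], [-0.894, -0.448, 0.0], [-0.0, -0.0, -1.0]]
wrist_force: [-0.2, -0.4, 2.9]
gripper_width: 0.664
gripper_force: 30.0
```

Request:
play_rows(commands="0 0 0.3 0 0 0;0 0 0.5 0 0 0;0 0 0.6 0 0 0;0 0 0.6 0 0 0;0 0 0.6 0 0 0;0 0 0.6 0 0 0;0 0 0.3 0 0 0;0 0 0 0 0 0")

```text
time_s: 34.25
tcp_pos: [0.3761, 0.1414, 0.1649]
ee_rot: [[0.448, -0.894, 0.002], [-0.894, -0.448, 0.002], [-0.001, -0.002, -1.0]]
wrist_force: [-0.2, -0.8, -4.6]
gripper_width: 0.664
gripper_force: 30.0
```

Request:
play_rows(commands="0.3 0.24 0 0 0 0;0.5 0.41 0 0 0 0;0.5 0.41 0 0 0 0;0.5 0.41 0 0 0 0;0.5 0.42 0 0 0 0;0.5 0.42 0 0 0 0;0.4 0.34 0 0 0 0;0.25 0.21 0 0 0 0;0 0 0 0 0 0;0 0 -0.4 0 0 0;0 0 -0.3 0 0 0;0 0 -0.2 0 0 0;0 0 0 0 0 0;0 0 0 0 0 0")

```text
time_s: 35.65
tcp_pos: [0.4792, 0.2266, 0.137]
ee_rot: [[0.448, -0.894, 0.0], [-0.894, -0.448, -0.0], [0.0, -0.0, -1.0]]
wrist_force: [0.1, 0.5, -3.4]
gripper_width: 0.662
gripper_force: 30.0
```

Run:
```python
from h import *
s=r.sense(); print(s['tcp_pos'],s['wrist_force'])
im,d,ci=cap('scene'); C=cloud(ci,d)
cv2.imwrite('pics/s10.png',cv2.resize(im[130:260,260:400],None,fx=4.5,fy=4.5))
```

```text
[0.47924711 0.22662641 0.13700111] [ 0.07125221  0.52244418 -3.40436489]
```

View pics/s10.png

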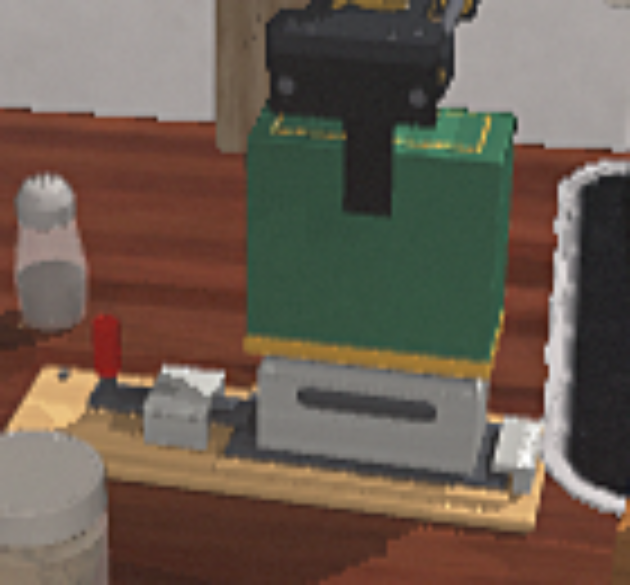

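The lid hangs centred over the core, its brass rim running from crop (245,345) to (495,365) and the core spanning 258–488. I'll nudge +0.5 mm and lower it.

Request:
play_rows(commands="0.02 0.02 -0.15 0 0 0;0 0 -0.2 0 0 0;0 0 -0.2 0 0 0;0 0 -0.2 0 0 0;0 0 0 0 0 0")

```text
time_s: 36.2
tcp_pos: [0.4799, 0.2274, 0.1137]
ee_rot: [[0.447, -0.894, -0.0], [-0.894, -0.447, -0.0], [0.0, 0.001, -1.0]]
wrist_force: [0.6, -0.6, -4.7]
gripper_width: 0.663
gripper_force: 30.0
```

Request:
play_rows(commands="0 0 -0.2 0 0 0;0 0 -0.2 0 0 0;0 0 -0.2 0 0 0;0 0 -0.2 0 0 0;0 0 -0.2 0 0 0;0 0 -0.15 0 0 0;0 0 -0.1 0 0 0;0 0 0 0 0 0;0 0 0 0 0 0")

```text
time_s: 37.1
tcp_pos: [0.4799, 0.2274, 0.0773]
ee_rot: [[0.448, -0.894, 0.0], [-0.894, -0.448, -0.0], [0.0, -0.0, -1.0]]
wrist_force: [-1.6, -0.5, 4.8]
gripper_width: 0.666
gripper_force: 30.0
```

Request:
play_rows(commands="0 0 -0.05 0 0 0;0 0 -0.05 0 0 0;0 0 0 0 0 0;0 0 0 0 0 0")

```text
time_s: 37.5
tcp_pos: [0.48, 0.2274, 0.0773]
ee_rot: [[0.448, -0.894, 0.001], [-0.894, -0.448, -0.0], [0.001, -0.001, -1.0]]
wrist_force: [-8.2, -1.0, 20.5]
gripper_width: 0.662
gripper_force: 30.0
```

Request:
play_rows(commands="0 0 0 0 0 0;0 0 0 0 0 0;0 0 0 0 0 0;0 0 0.5 0 0 0;0 0 0.9 0 0 0;0 0 0.9 0 0 0;0 0 0.9 0 0 0;0 0 0.9 0 0 0", grip=87)

```text
time_s: 38.3
tcp_pos: [0.4798, 0.2273, 0.1973]
ee_rot: [[0.448, -0.894, -0.001], [-0.894, -0.448, -0.001], [0.0, 0.001, -1.0]]
wrist_force: [1.0, 0.0, -0.4]
gripper_width: 1.0
gripper_force: 0.0
```

Request:
play_rows(commands="-0.42 0.84 0 0 0 0;-0.42 0.84 0 0 0 0;-0.42 0.84 0 0 0 0;-0.42 0.84 0 0 0 0;-0.42 0.84 0 0 0 0;0 0 0 0 0 0;0 0 0 0 0 0", grip=40)

```text
time_s: 39.0
tcp_pos: [0.4166, 0.3536, 0.1961]
ee_rot: [[0.449, -0.894, -0.001], [-0.894, -0.449, -0.001], [0.001, 0.001, -1.0]]
wrist_force: [0.3, 0.1, 0.4]
gripper_width: 0.493
gripper_force: 0.0
```

Run:
```python
from h import *
s=r.sense(); print(s['tcp_pos'])
im,d,ci=cap('wrist','w11.png'); C=cloud(ci,d)
for m,q,c in comps(mask(im,'red'),20): print('red',q,np.round(c,1),np.round(np.median(C[m],0),4))
g=mask(im,'green'); P=C[g&(C[...,2]>.125)]; print('lid top z',np.median(P[:,2]),P.min(0),P.max(0))
for m,q,c in comps(g&(C[...,2]>.13),800):
    vv,uu=np.where(m); print(cv2.minAreaRect(world(ci,uu,vv,.136)[:,:2].astype(np.float32)),np.median(C[m][:,2]))
```

```text
[0.41657359 0.35356978 0.19613928]
red [312 187  12  11  92] [317.6 192.2] [0.4169 0.3544 0.0699]
lid top z 0.13800245010312634 [0.42852239 0.19425673 0.12796724] [0.51504668 0.29369795 0.38797817]
((0.4717828631401062, 0.2439364641904831), (0.056656572967767715, 0.0840296521782875), 26.493261337280273) 0.13740357584439522
((0.47465747594833374, 0.23824940621852875), (0.035832855850458145, 0.07122545689344406), 26.475540161132812) 0.1383604725519843
```

The lid top is back at its starting height (0.138). I'll grip the knob and draw the bolt back.

Request:
play_rows(commands="0.01 0.01 -0.7 0 0 0;0 0 -0.8 0 0 0;0 0 -0.9 0 0 0;0 0 -0.9 0 0 0;0 0 -0.9 0 0 0;0 0 -0.8 0 0 0;0 0 -0.6 0 0 0;0 0 -0.4 0 0 0;0 0 0 0 0 0")

```text
time_s: 39.95
tcp_pos: [0.4169, 0.352, 0.0154]
ee_rot: [[0.446, -0.895, -0.002], [-0.895, -0.446, -0.003], [0.002, 0.003, -1.0]]
wrist_force: [0.2, 0.4, -0.0]
gripper_width: 0.46
gripper_force: 0.0
```

Request:
play_rows(commands="0 0 0 0 0 0;0 0 0 0 0 0;0 0 0 0 0 0;0 0 0 0 0 0;0 0 0 0 0 0", grip=5)

```text
time_s: 40.45
tcp_pos: [0.4168, 0.3536, 0.0176]
ee_rot: [[0.447, -0.894, -0.0], [-0.894, -0.447, -0.0], [-0.0, 0.0, -1.0]]
wrist_force: [-3.1, -0.5, 4.0]
gripper_width: 0.164
gripper_force: 30.0
```

Request:
play_rows(commands="-0.08 0.16 0 0 0 0;-0.08 0.16 0 0 0 0;-0.08 0.16 0 0 0 0;-0.08 0.16 0 0 0 0;-0.08 0.16 0 0 0 0;-0.06 0.12 0 0 0 0;0 0 0 0 0 0;0 0 0 0 0 0")

```text
time_s: 41.25
tcp_pos: [0.4034, 0.3805, 0.0176]
ee_rot: [[0.448, -0.894, -0.0], [-0.894, -0.448, -0.002], [0.002, 0.001, -1.0]]
wrist_force: [-0.3, -3.4, 6.3]
gripper_width: 0.159
gripper_force: 30.0
```

Request:
play_rows(commands="-0.02 0.04 0 0 0 0;-0.02 0.04 0 0 0 0;0 0 0 0 0 0")

```text
time_s: 41.55
tcp_pos: [0.4032, 0.3805, 0.0176]
ee_rot: [[0.448, -0.894, 0.0], [-0.894, -0.448, -0.006], [0.005, 0.002, -1.0]]
wrist_force: [6.4, -10.0, 6.4]
gripper_width: 0.162
gripper_force: 30.0
```

Request:
play_rows(commands="0 0 0 0 0 0;0 0 0 0 0 0;0 0 0 0 0 0;0 0 0.5 0 0 0;0 0 0.9 0 0 0;0 0 0.9 0 0 0;0 0 0.9 0 0 0;0 0 0.9 0 0 0;0 0 0.9 0 0 0;0 0 0.9 0 0 0;0 0 0 0 0 0;0 0 0 0 0 0", grip=40)

```text
time_s: 42.75
tcp_pos: [0.4019, 0.3843, 0.1941]
ee_rot: [[0.448, -0.894, 0.0], [-0.894, -0.448, 0.001], [-0.001, -0.001, -1.0]]
wrist_force: [-0.5, -0.2, -1.1]
gripper_width: 0.461
gripper_force: 0.0
```

Run:
```python
from h import *
s=r.sense(); print(s['tcp_pos'],s['time_s'])
for n in('wrist','scene'):
    im,d,ci=cap(n); C=cloud(ci,d)
    for col in('red','yellow','blue','green'):
        for m,q,c in comps(mask(im,col),10):
            P=C[m]; print(n,col,q,np.round(c,1),np.round(np.median(P,0),4),np.round(np.percentile(P[:,2],95),4))
```

```text
[0.40188595 0.38428177 0.1941297 ] 42.75
wrist red [313 180  12  15 130] [318.1 187.6] [0.4045 0.38   0.0696] 0.0712
wrist green [ 282    0   74   72 2090] [319.3  44. ] [0.4544 0.2689 0.1374] 0.1386
wrist green [ 296    0   47   52 2403] [318.7  25.3] [0.4668 0.254  0.1384] 0.1396
scene red [268 199   6   3  15] [270.9 200.1] [0.4028 0.3817 0.0698] 0.0708
scene red [452 247   6   3  16] [454.5 248. ] [ 0.5105 -0.0347  0.0597] 0.0609
scene red [450 255   7   4  21] [453.  256.7] [ 0.4802 -0.0457  0.0598] 0.0617
scene yellow [429 225  12  25 223] [434.3 236.7] [ 0.4754 -0.0025  0.0909] 0.1133
scene yellow [429 251   6   4  18] [431.7 252.8] [ 0.465  -0.0067  0.0598] 0.061
scene yellow [427 262   7   6  38] [430.  264.5] [ 0.4559 -0.0105  0.0381] 0.0446
scene blue [408 221  12  25 216] [413.  233.2] [0.4599 0.0366 0.09  ] 0.1134
scene blue [408 248   6   3  16] [410.8 249. ] [0.4503 0.0323 0.0599] 0.0622
scene blue [406 258   7   6  36] [409.  260.4] [0.4415 0.0293 0.0383] 0.0446
scene green [  38   82   38   88 1200] [ 56.6 125. ] [0.2385 1.0604 0.1418] 0.2494
scene green [ 315  175   58   57 2570] [343.4 203.6] [0.4611 0.2118 0.0977] 0.1386
```

The bolt is hard against its back stop, with the knob slightly beyond where it started. The lid is home and both spreaders are in their slots, so I'm handing the job in.

```bash
python3 -c "
from station import r
print(r.finish_job())"
```

```text
the job is handed in; nothing more can be done
None
```

The job is handed in with no verdict returned; by my last camera check, yellow and blue are home in their slots (no red was in the tin), the lid is home on the tin, and the bolt is drawn fully back.

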